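# Centre the pumpkin on its pedestal

### The job

The orange pumpkin of the table display sits off-centre on its round turned-wood pedestal. With light taps or slow nudges of the fingertips or the outside of the fingers, ease it over until it stands upright and still in the middle of the pedestal with an even rim of wood showing all round. It wobbles, so do not tip it or knock it off, and do not pinch it or pick it up; leave the pedestal where it is and the other things alone.

Things in the scene. Friction and masses are not known exactly. Their poses are not given: they have to be found in the camera images.
- pumpkin: the orange ribbed mini pumpkin, loose, 0.18 to 0.32 kg, round seen from above: 84 mm across at its widest, narrowing above and below; body 54 mm tall, with a thin brown-green stem (about 10 mm thick) up to 73 mm. It stands on a flat foot only 36 mm across. Origin: centre of the underside; z up; its yaw does not matter
- pumpkin_belly (a point): the point on the pumpkin's axis level with its widest part, 25 mm above its underside (it is widest from 21 to 28 mm). Pushed slowly at this height or a little below it slides, friction 0.5 to 0.7, and stops when the push stops; pushed higher it rocks on its small foot
- pedestal: the round pale-wood pedestal under the pumpkin, loose on the slab, about 0.4 kg, 64 mm tall; flat round top 110 mm across with a thin dark inlaid ring of 98 mm across, concentric with the edge; waist 36 mm and foot 92 mm across. Origin: centre of the underside, on its axis; z up
- pedestal_top (a point): the centre of the pedestal's top face, 64 mm above its underside, 82 mm above the work surface: the pumpkin's underside centre belongs here. At the start the pumpkin is some 20 to 32 mm from it, in any direction
- slab: fixed dark-wood display slab, 300 x 580 x 18 mm, top 18 mm above the work surface, that carries the pedestal and the other pieces. Origin: centre of the underside; y along its length; turned up to about 0.3 rad
- candle: bystander: cream pillar candle, 52 mm across, 78 mm tall, loose on the slab. Origin: centre of the underside
- gourd: bystander: green and yellow pear-shaped gourd standing upright, 64 mm across, 95 mm tall, loose on the slab. Origin: centre of the underside
- white_pumpkin: bystander: small cream-white pumpkin, 68 mm across, 57 mm tall with its stem, loose on the slab. Origin: centre of the underside
- nail_board: bystander: plywood block 85 x 100 x 18 mm set with upright nails up to 43 mm, loose on the slab. Origin: centre of the underside. All bystanders stand near the two ends of the slab, their axes at least 160 mm from the pedestal's
There are look-alikes about, which are no part of the job. Of the things shaped like the pumpkin, the orange one is meant.

How it is judged (in metres and radians):
At the end, for the whole second after the job is handed in: The pumpkin's underside centre is within 6 mm of the pedestal's axis; it stands upright (within 0.05 rad) and at rest on the pedestal's top, and the pedestal is upright within 10 mm of where it stood (horizontal distance between pumpkin and pedestal_top below 0.006 m and z of pumpkin in the frame of pedestal_top between -0.004 and 0.004 m and angle between pumpkin's own z axis and vertical below 0.05 rad and linear speed of pumpkin below 0.01 m/s and angular speed of pumpkin below 0.1 rad/s and angle between pedestal's own z axis and vertical below 0.03 rad and distance of pedestal from where it was at the start of the episode below 0.01 m); the robot touches nothing.
It fails at once if the pumpkin is tipped (more than 0.25 rad) or knocked off (angle between pumpkin's own z axis and vertical above 0.25 rad or z of pumpkin in the frame of pedestal_top below -0.01 m).
It fails at once if the pumpkin is lifted or carried (z of pumpkin in the frame of pedestal_top above 0.008 m).
It fails at once if the pumpkin is struck, squeezed or shoved hard (more than 12 N, or faster than 0.2 m/s) (linear speed of pumpkin above 0.2 m/s or contact force between any of the fingers, the arm and pumpkin above 12 N).
It fails at once if the pedestal is shifted by more than 10 mm or tipped (distance of pedestal from where it was at the start of the episode above 0.01 m or angle between pedestal's own z axis and vertical above 0.12 rad).
It fails at once if another piece on the slab is moved (distance of any of candle, gourd, white_pumpkin, nail_board from where it was at the start of the episode above 0.01 m).
It also fails if it takes over 51 s, if anything falls off the work surface, if the arm or the gripper's body presses on something with over 40 N, if the wrist force passes 120 N, or if a joint passes its speed limit or range.

### The arm

A 6-joint arm with a two-finger parallel gripper is mounted at the origin on the work surface. World frame = base frame: x ahead of the robot, y to its left, z up, the work surface at z = 0. Lengths are in m, angles in degrees, forces in N, time in s.
With the tool pointing down it reaches from about 0.4 to 0.825 m from the base axis. Payload 7 kg.
Tool frame: the origin (TCP) lies at the very end of the fingers, on their centre line; the grasp point (between the pads) lies 19 mm behind it (ctrl.hold_point_z is the distance from the TCP to the grasp point, in m); z points along the fingers, y is the line along which they close (so a half turn about z gives the same grasp; the last joint's range is limited). The gripper opens to 88 mm and grips with 3 to 60 N. Pads are 19 mm wide; open, the fingers measure 130 mm over their backs; the gripper's body (78 mm by 193 mm) begins 47 mm behind the grasp point.
Start: joints at [87.21, 20.546, 0.682, 0, -70.136, -16.507], TCP at [0.223, 0.637, 0.227] pointing down, gripper open.
Joint ranges: [-176.03, 176.03], [-82.01, 121.73], [-58.28, 71.71], [-173.87, 95.51], [-174.79, -0.11], [-173.66, 173.66]. Speed limits (degrees/s): [136.94, 136.94, 172.46, 180, 180, 180].

### API

Orientations are given as [roll, pitch, yaw] about the fixed x, y, z axes, in that order (R = Rz(yaw) Ry(pitch) Rx(roll)).
In Python, from plant import sensors, viewer, workorder, ctrl gives the robot as it stands.
- The arm moves only by the shell command python3 -m pendant 'ROWS'. ROWS is JSON, a list of rows, each a list of 3 entries, a list of its own where there are three numbers: the opening, from -1 (shut) to 1 (fully open), so that 0 is half open, then the shift along the tool's x, y, z in m, then the turn, a rotation vector about the tool's x, y, z in degrees. A call has 1 to 10 rows; each row is the pose to reach, as a shift and turn from the pose commanded when the call began, along the tool's axes at that moment; what a row does not reach only later rows make up. A row lasts 1/12 s, in which the tool goes at most 41.7 mm and 7.16 degrees, less where a joint would pass 70% of its speed; a pose out of reach is approached as far as the arm can. A call with a gripper value outside its range is refused whole. The fingers move at their own pace and stop on an object; the grip force is fixed at half the most. Time passes only in rows, so rows that repeat a pose let the fingers close. It gives the time, the measured TCP pose, the force, the opening and the grip force at its end, in the units of the state.
- sensors.get_obs(): the state, without advancing time (a new reading comes with each control period).
- viewer.snapshot(name): name is "scene" or "top" or "wrist"; returns the picture (480x640x3 uint8, red, green, blue); there is no depth.
- viewer.camera_params(name): a dict with "fx", "fy", "cx", "cy" (pixels), "extrinsics" (4x4, takes a point from world to camera coordinates). Camera axes: x right, y up, looking along -z (the intrinsics and any distortion apply to the point x, -y, -z); pixel columns grow to the right and rows downward; lengths in m; the calibration is good to about 2 mm. A picture is of the moment at which its call begins: read the wrist's pose just before it. camera_params takes no time and is no camera call; for the wrist camera it gives the pose at the moment of the call.
- workorder.close_job(): hands the job in; it is judged then, once.
The state is a dict: "clock": time; "joint_pos": joint angles; "qvel": joint speeds; "tau": joint torques, N m; "tool_pos": TCP position; "orientation": TCP orientation; "force": force on the tool from outside, world axes, zero at the start; "moment": the same for the moment, N m; "opening": finger opening in m; "gripper_force": force on a finger pad.
Only numpy, scipy, OpenCV 4.12 (cv2) and the standard library are available. Lean on these libraries where they do the work, as an engineer would, in place of code of your own. Each camera call takes 0.05 s, during which the arm holds its last target. There are 200 camera calls.

## Working session

There is one attempt and no reset: what is moved stays moved. The work goes in short steps, Python scripts to look and compute and a shell command to move; the robot and the scene stay as the last step left them, time stands still between calls to the robot, and variables do not carry over. Pictures are saved under pics/ and viewed, at most 10 in all, crops included, and the job is handed in when it is done.

```bash
mkdir -p pics
python3 - <<'E'
from plant import sensors, viewer
import cv2,numpy as np
o=sensors.get_obs();print(o['clock'],o['tool_pos'],o['orientation'],o['opening'])
for n in ['top','scene']:
    im=viewer.snapshot(n);cv2.imwrite(f'pics/{n}0.png',im[:,:,::-1])
    p=viewer.camera_params(n);print(n,p)
E
```

```text
0.0 [0.22293961 0.63661973 0.22563885] [ 1.79908176e+02 -8.21226724e-03 -1.93033130e+01] 0.08777840602420661
top {'fx': 448.7889112735743, 'fy': 448.7889112735743, 'cx': 330.04951527537094, 'cy': 246.79705107555904, 'extrinsics': array([[-0.0141968 , -0.99983251,  0.01154987,  0.01900018],
       [ 0.99230095, -0.01266667,  0.12320059, -0.54893028],
       [-0.12303366,  0.01321   ,  0.99231457, -0.91929148],
       [ 0.        ,  0.        ,  0.        ,  1.        ]])}
scene {'fx': 436.1582758908342, 'fy': 436.1582758908342, 'cx': 319.0238734071747, 'cy': 243.80526048849296, 'extrinsics': array([[-0.82579715,  0.5637993 ,  0.01376329,  0.42292822],
       [-0.37758681, -0.5708497 ,  0.7290808 ,  0.16198208],
       [ 0.41891201,  0.59687601,  0.68428923, -1.19933205],
       [ 0.        ,  0.        ,  0.        ,  1.        ]])}
```

View pics/top0.png

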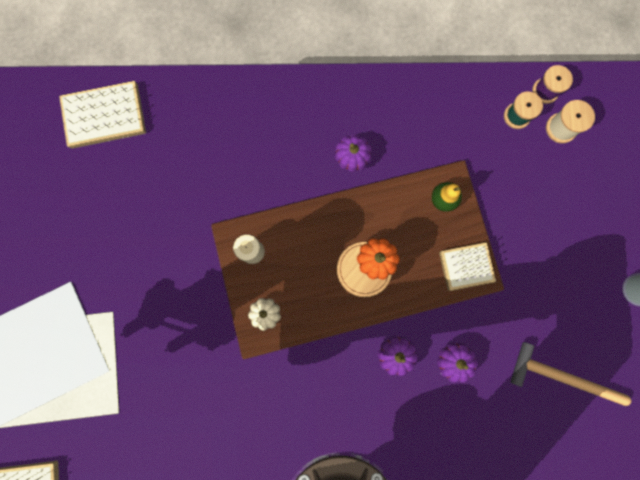

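View pics/scene0.png

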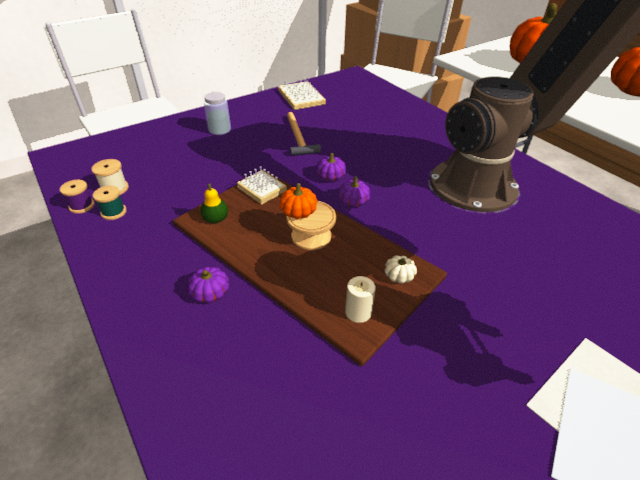

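The top view shows the pedestal at about (364,269) px with the pumpkin at about (378,259), off towards -y (right) and +x (up). Purple look-alikes stand off the slab. Next I'll fit circles to both.

```bash
cat > h.py <<'E'
from plant import sensors, viewer
import cv2,numpy as np
from scipy.optimize import least_squares
def proj(p,X):
    X=np.atleast_2d(X);E=p['extrinsics'];c=X@E[:3,:3].T+E[:3,3]
    return np.c_[p['cx']+p['fx']*c[:,0]/-c[:,2],p['cy']+p['fy']*-c[:,1]/-c[:,2]]
def back(p,uv,z):
    uv=np.atleast_2d(uv).astype(float);E=p['extrinsics'];R=E[:3,:3];o=-R.T@E[:3,3]
    d=np.c_[(uv[:,0]-p['cx'])/p['fx'],-(uv[:,1]-p['cy'])/p['fy'],-np.ones(len(uv))]@R
    return (o+d*((z-o[2])/d[:,2])[:,None])[:,:2]
def circ(xy,r,c0):
    f=least_squares(lambda c:np.hypot(*(xy-c).T)-r,c0,loss='soft_l1',f_scale=.001)
    return f.x,np.median(abs(f.fun))
def edge(mask):
    c=max(cv2.findContours(mask.astype(np.uint8),cv2.RETR_EXTERNAL,cv2.CHAIN_APPROX_NONE)[0],key=cv2.contourArea)
    return c[:,0,:]
def measure(name,roi,out,ped=None,minr=.0):
    p=viewer.camera_params(name);im=viewer.snapshot(name)
    x0,y0,x1,y1=roi;s=min(800/(x1-x0),600/(y1-y0))
    hsv=cv2.cvtColor(im,cv2.COLOR_RGB2HSV);H,S,V=[hsv[...,i].astype(int) for i in range(3)]
    R=np.zeros(H.shape,bool);R[y0:y1,x0:x1]=1
    orange=R&(H<14)&(S>195)&(V>110)
    eo=edge(orange);b=back(p,eo,.107);pk,e1=circ(b,.042,b.mean(0))
    big=R&(((H>=8)&(H<25)&(V>140))|orange)
    eb=edge(big);q=back(p,eb,.082);far=np.hypot(*(back(p,eb,.107)-pk).T)>.048
    pd,e2=circ(q[far],.055,q[far].mean(0))
    print(name,'pumpkin',pk.round(4),e1.round(4),'ped',pd.round(4),e2.round(4),'off',(pk-pd).round(4))
    v=cv2.resize(im[y0:y1,x0:x1,::-1].copy(),None,fx=s,fy=s,interpolation=cv2.INTER_CUBIC)
    t=np.linspace(0,2*np.pi,60)
    for c,r,z,col in((pk,.042,.107,(255,0,0)),(pd,.055,.082,(0,255,0))):
        u=proj(p,np.c_[c[0]+r*np.cos(t),c[1]+r*np.sin(t),0*t+z])
        cv2.polylines(v,[np.int32((u-[x0,y0]+.5)*s)],True,col,1)
    cv2.imwrite(out,v);return pk,pd
E
python3 - <<'E'
from h import *
measure('top',(320,220,430,310),'pics/t1.png')
E
```

```text
top pumpkin [ 0.5145 -0.0796] 0.0044 ped [ 0.4982 -0.0556] 0.0004 off [ 0.0162 -0.024 ]
```

View pics/t1.png

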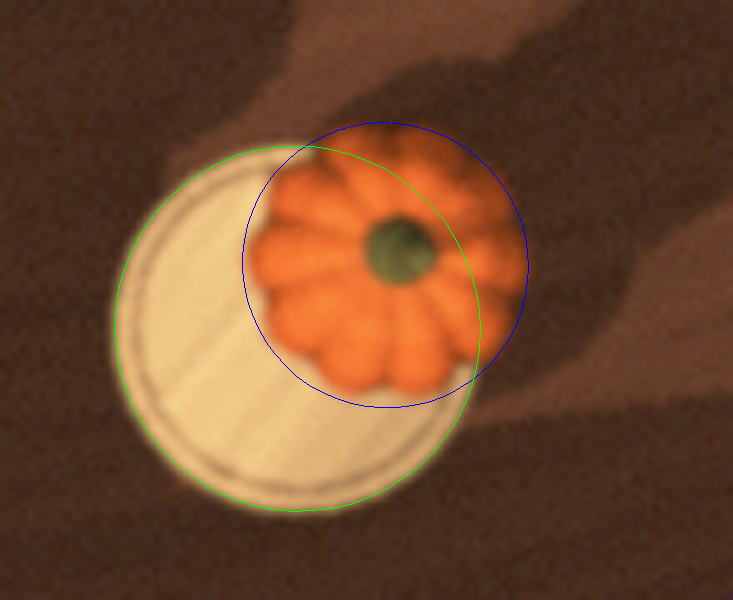

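The fits land well: the green ring matches the pedestal edge, and the pumpkin centre is at about (388,260) in the crop. I'll push with both half-open fingers as a two-point cradle at belly height, from the -y/+x side. The path stays above everything.

```bash
python3 -m pendant '[[0,[0.192,0.208,0],[0,0,0]],[0,[0.192,0.208,0],[0,0,0]],[0,[0.192,0.208,0],[0,0,0]],[0,[0.192,0.208,0],[0,0,0]],[0,[0.192,0.208,0],[0,0,0]],[0,[0.192,0.208,0],[0,0,0]],[0,[0.192,0.208,0],[0,0,0]],[0,[0.192,0.208,0],[0,0,0]]]'
python3 -m pendant '[[0,[0.192,0.208,0],[0,0,0]],[0,[0.192,0.208,0],[0,0,0]],[0,[0.192,0.208,0],[0,0,0]],[0,[0.192,0.208,0],[0,0,0]],[0,[0.192,0.208,0],[0,0,0]],[0,[0.192,0.208,0],[0,0,0]],[0,[0.192,0.208,0],[0,0,0]],[0,[0.192,0.208,0],[0,0,0]]]'
python3 -m pendant '[[0,[0.192,0.208,0],[0,0,35]],[0,[0.192,0.208,0],[0,0,35]],[0,[0.192,0.208,0],[0,0,35]],[0,[0.192,0.208,0],[0,0,35]],[0,[0.192,0.208,0],[0,0,35]],[0,[0.192,0.208,0],[0,0,35]],[0,[0.192,0.208,0],[0,0,35]],[0,[0.192,0.208,0],[0,0,35]],[0,[0.192,0.208,0],[0,0,35]]]'
python3 - <<'E'
from h import *
p=viewer.camera_params('wrist');im=viewer.snapshot('wrist');cv2.imwrite('pics/w1.png',im[:,:,::-1])
print(proj(p,[[.4982,-.0556,.082],[.5155,-.080,.107]]))
o=sensors.get_obs();print(o['tool_pos'],o['orientation'],o['opening'],o['clock'])
E
```

```text
clock: 0.82
tool_pos: [0.3364, 0.3724, 0.2268]
orientation: [180.0, 0.0, -19.5]
force: [-1.0, 1.0, -0.7]
opening: 0.0445
gripper_force: 0.0
clock: 1.48
tool_pos: [0.4489, 0.1132, 0.2264]
orientation: [179.9, 0.0, -19.5]
force: [0.4, 0.0, -0.2]
opening: 0.0438
gripper_force: 0.0
clock: 2.23
tool_pos: [0.5605, -0.1438, 0.2255]
orientation: [179.9, 0.1, -54.5]
force: [-0.4, -0.0, -0.2]
opening: 0.0437
gripper_force: 0.0
[[319.67698886 349.88609095]
 [319.57866982 332.05334398]]
[ 0.56025881 -0.14268377  0.22575353] [ 1.79937277e+02  5.61283878e-02 -5.44029663e+01] 0.043746836217076514 2.2833
```

View pics/w1.png

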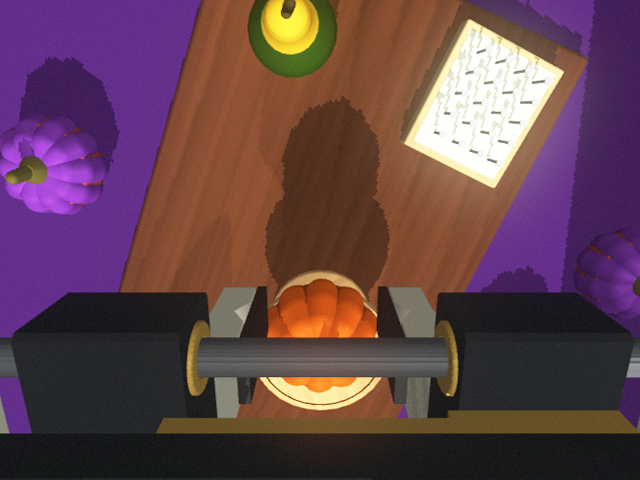

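The wrist view has the pumpkin (about 321,332) and pedestal (320,350) both on the tool's centre line, and gourd and nail board are well clear. Descend, approach, then nudge slowly.

```bash
python3 -m pendant '[[0,[0,0,0.03],[0,0,0]],[0,[0,0,0.06],[0,0,0]],[0,[0,0,0.09],[0,0,0]],[0,[0,0,0.115],[0,0,0]],[0,[0,0,0.125],[0,0,0]],[0,[0,0,0.128],[0,0,0]],[0,[0,0,0.128],[0,0,0]],[0,[0,0,0.128],[0,0,0]]]'
python3 -m pendant '[[0,[-0.004,0,0],[0,0,0]],[0,[-0.008,0,0],[0,0,0]],[0,[-0.012,0,0],[0,0,0]],[0,[-0.016,0,0],[0,0,0]],[0,[-0.019,0,0],[0,0,0]],[0,[-0.021,0,0],[0,0,0]],[0,[-0.022,0,0],[0,0,0]],[0,[-0.023,0,0],[0,0,0]],[0,[-0.024,0,0],[0,0,0]],[0,[-0.024,0,0],[0,0,0]]]'
python3 - <<'E'
from h import *
measure('top',(320,220,430,310),'pics/t2.png')
im=viewer.snapshot('scene')[150:270,250:410,::-1];cv2.imwrite('pics/s2.png',cv2.resize(im,None,fx=5,fy=5,interpolation=2))
E
```

```text
clock: 2.95
tool_pos: [0.5616, -0.1418, 0.1002]
orientation: [-179.9, -0.1, -54.2]
force: [0.6, 0.8, 0.4]
opening: 0.0436
gripper_force: 0.0
clock: 3.78
tool_pos: [0.5464, -0.1227, 0.0985]
orientation: [180.0, 0.0, -54.3]
force: [-0.5, -1.3, 0.2]
opening: 0.0439
gripper_force: 0.0
top pumpkin [ 0.4883 -0.0773] 0.0085 ped [ 0.4954 -0.0646] 0.0061 off [-0.0071 -0.0128]
```

View pics/s2.png

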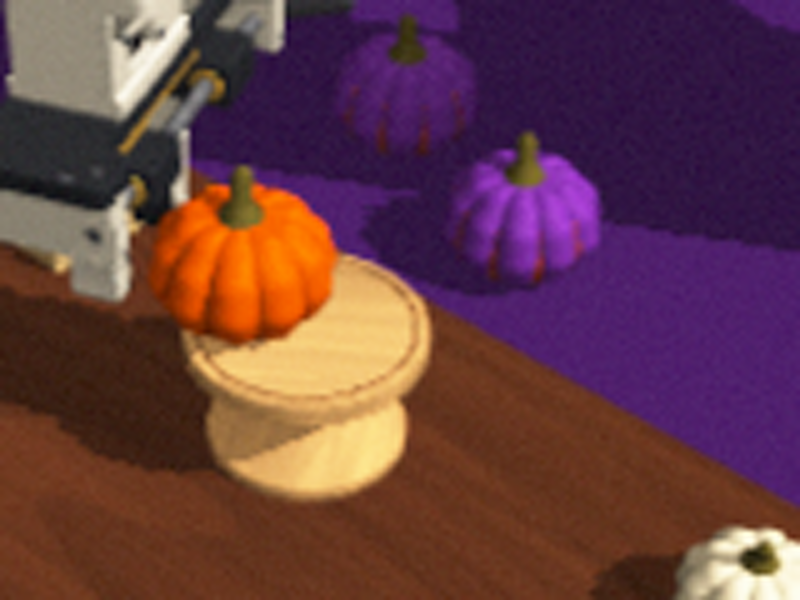

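The scene view shows the fingers at belly height just behind the pumpkin, which is upright and untouched. Push at 1 mm per row, stopping a little short.

```bash
for i in 1 2 3; do :; done
python3 -m pendant '[[0,[-0.001,0,0],[0,0,0]],[0,[-0.002,0,0],[0,0,0]],[0,[-0.003,0,0],[0,0,0]],[0,[-0.004,0,0],[0,0,0]],[0,[-0.005,0,0],[0,0,0]],[0,[-0.006,0,0],[0,0,0]],[0,[-0.007,0,0],[0,0,0]],[0,[-0.008,0,0],[0,0,0]],[0,[-0.009,0,0],[0,0,0]],[0,[-0.010,0,0],[0,0,0]]]'
python3 -m pendant '[[0,[-0.001,0,0],[0,0,0]],[0,[-0.002,0,0],[0,0,0]],[0,[-0.003,0,0],[0,0,0]],[0,[-0.004,0,0],[0,0,0]],[0,[-0.005,0,0],[0,0,0]],[0,[-0.006,0,0],[0,0,0]],[0,[-0.007,0,0],[0,0,0]],[0,[-0.008,0,0],[0,0,0]],[0,[-0.008,0,0],[0,0,0]]]'
python3 - <<'E'
from h import *
im=viewer.snapshot('scene')[150:270,250:410,::-1];cv2.imwrite('pics/s3.png',cv2.resize(im,None,fx=5,fy=5,interpolation=2))
E
```

```text
clock: 4.72
tool_pos: [0.5411, -0.1146, 0.0988]
orientation: [-180.0, -0.0, -54.3]
force: [0.7, -0.3, 0.1]
opening: 0.0437
gripper_force: 0.8
clock: 5.47
tool_pos: [0.5359, -0.108, 0.0986]
orientation: [-180.0, 0.0, -54.3]
force: [1.1, -0.6, 1.1]
opening: 0.0443
gripper_force: 0.6
```

View pics/s3.png

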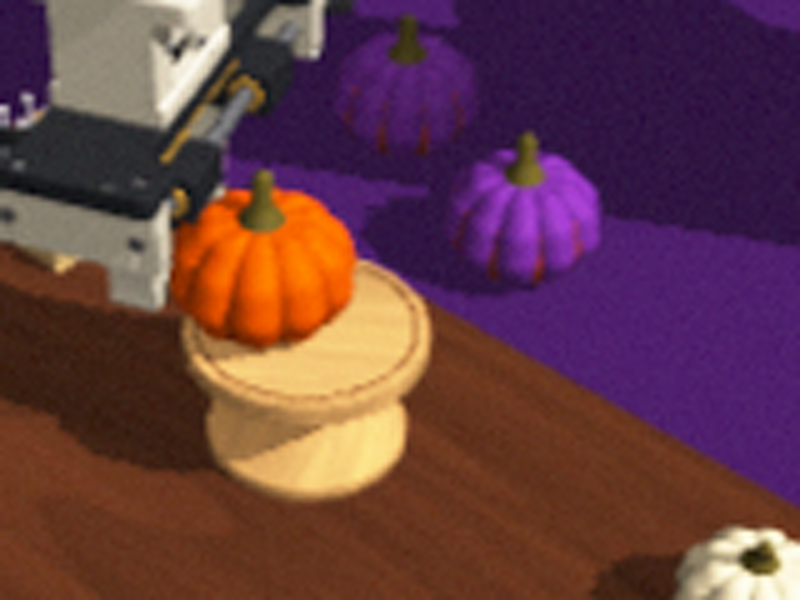

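The pumpkin slid about 10 mm and stayed upright (stem from 242 to 265 in the crop). About 19 mm remain, so I'll push 17, back off and measure.

```bash
python3 -m pendant '[[0,[-0.001,0,0],[0,0,0]],[0,[-0.002,0,0],[0,0,0]],[0,[-0.003,0,0],[0,0,0]],[0,[-0.004,0,0],[0,0,0]],[0,[-0.005,0,0],[0,0,0]],[0,[-0.006,0,0],[0,0,0]],[0,[-0.007,0,0],[0,0,0]],[0,[-0.008,0,0],[0,0,0]],[0,[-0.009,0,0],[0,0,0]],[0,[-0.009,0,0],[0,0,0]]]'
python3 -m pendant '[[0,[-0.001,0,0],[0,0,0]],[0,[-0.002,0,0],[0,0,0]],[0,[-0.003,0,0],[0,0,0]],[0,[-0.004,0,0],[0,0,0]],[0,[-0.005,0,0],[0,0,0]],[0,[-0.006,0,0],[0,0,0]],[0,[-0.007,0,0],[0,0,0]],[0,[-0.008,0,0],[0,0,0]],[0,[-0.008,0,0],[0,0,0]],[0,[-0.008,0,0],[0,0,0]]]'
python3 -m pendant '[[0,[0.002,0,0],[0,0,0]],[0,[0.006,0,0],[0,0,0]],[0,[0.016,0,0],[0,0,0]],[0,[0.03,0,0],[0,0,0]],[0,[0.05,0,0],[0,0,0]],[0,[0.08,0,0],[0,0,0]],[0,[0.10,0,0],[0,0,0]],[0,[0.11,0,0],[0,0,0]],[0,[0.11,0,0],[0,0,0]]]'
python3 - <<'E'
from h import *
measure('top',(320,220,430,310),'pics/t4.png')
E
```

```text
clock: 6.35
tool_pos: [0.5306, -0.1007, 0.0986]
orientation: [180.0, 0.0, -54.3]
force: [1.4, -0.2, -0.0]
opening: 0.0437
gripper_force: 0.6
clock: 7.18
tool_pos: [0.526, -0.0942, 0.0985]
orientation: [180.0, 0.0, -54.3]
force: [0.6, -0.0, 0.8]
opening: 0.0436
gripper_force: 0.5
clock: 7.93
tool_pos: [0.5913, -0.1862, 0.0977]
orientation: [180.0, 0.0, -54.4]
force: [0.3, 0.3, -0.4]
opening: 0.0434
gripper_force: 0.0Traceback (most recent call last):
  File "<stdin>", line 2, in <module>
  File "h.py", line 23, in measure
    eo=edge(orange);b=back(p,eo,.107);pk,e1=circ(b,.042,b.mean(0))
  File "h.py", line 15, in edge
    c=max(cv2.findContours(mask.astype(np.uint8),cv2.RETR_EXTERNAL,cv2.CHAIN_APPROX_NONE)[0],key=cv2.contourArea)
ValueError: max() iterable argument is empty
```

The arm still hides the pedestal from above, so I'll raise it and move it aside to look.

```bash
python3 -m pendant '[[0,[0,0,-0.04],[0,0,0]],[0,[0,0,-0.08],[0,0,0]],[0,[0,0,-0.1],[0,0,0]],[0,[0.157,0.21,-0.1],[0,0,0]],[0,[0.157,0.21,-0.1],[0,0,0]],[0,[0.157,0.21,-0.1],[0,0,0]],[0,[0.157,0.21,-0.1],[0,0,0]],[0,[0.157,0.21,-0.1],[0,0,0]],[0,[0.157,0.21,-0.1],[0,0,0]],[0,[0.157,0.21,-0.1],[0,0,0]]]'
python3 - <<'E'
from h import *
measure('top',(320,220,430,310),'pics/t4.png')
E
```

```text
clock: 8.82
tool_pos: [0.5089, -0.4373, 0.1982]
orientation: [179.9, 0.0, -54.4]
force: [0.3, 0.6, -0.1]
opening: 0.0438
gripper_force: 0.0
top pumpkin [ 0.4973 -0.0604] 0.0049 ped [ 0.4978 -0.0552] 0.0005 off [-0.0005 -0.0051]
```

View pics/t4.png

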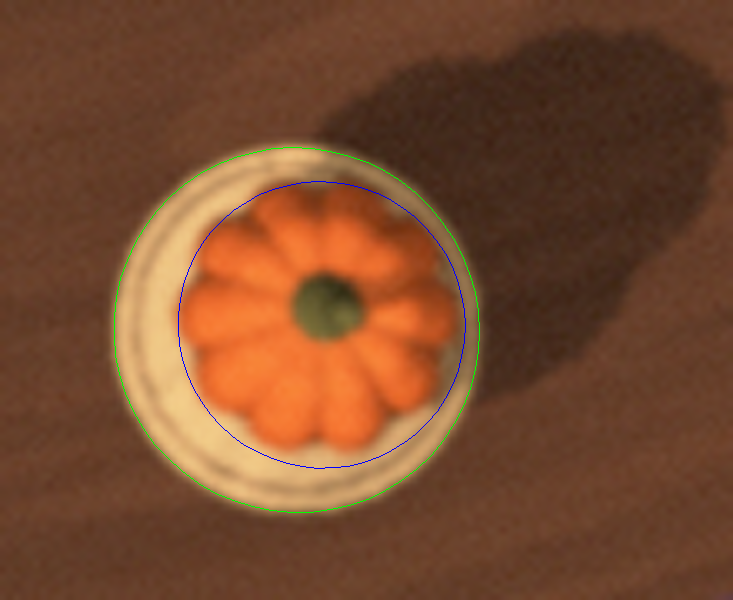

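The fit missed the shaded upper ribs. By eye the outline spans columns 178–460 and rows 183–450 of the crop, so its centre is about (319,317); I'll back-project that.

Run:
```python
from h import *
p=viewer.camera_params('top');s=600/90
q=lambda u,v,z:back(p,[[u/s+319.5,v/s+219.5]],z)[0].round(4)
print(q(319,317,.107),q(327,307,.152),q(388,258,.107),q(400,250,.152))
im=viewer.snapshot('top')[220:310,320:430];a=cv2.cvtColor(im,cv2.COLOR_RGB2HSV)
H,S,V=[a[...,i].astype(int) for i in range(3)]
for v in(60,75,90):
  m=((H<13)|(H>175))&(S>190)&(V>v);e=edge(m);(c,r)=cv2.minEnclosingCircle(e);print(v,c,r,back(p,[np.array(c)+[320,220]],.107).round(4))
o=sensors.get_obs();print(o['tool_pos'])
```

```text
[ 0.4993 -0.0596] [ 0.4986 -0.0576] [ 0.5164 -0.0803] [ 0.5142 -0.0783]
60 (47.16666793823242, 47.0) 20.191543579101562 [[ 0.4994 -0.0593]]
75 (47.16666793823242, 47.0) 20.191543579101562 [[ 0.4994 -0.0593]]
90 (47.16666793823242, 47.0) 20.191543579101562 [[ 0.4994 -0.0593]]
[ 0.50968158 -0.43553823  0.19797193]
```

The pumpkin is now about 4 mm short of centre, at offset (+1.4, -3.8) mm. I'll retrace the path and push 3.5 mm further.

```bash
python3 -m pendant '[[0,[-0.157,-0.21,0],[0,0,0]],[0,[-0.157,-0.21,0],[0,0,0]],[0,[-0.157,-0.21,0],[0,0,0]],[0,[-0.157,-0.21,0],[0,0,0]],[0,[-0.157,-0.21,0],[0,0,0]],[0,[-0.157,-0.21,0],[0,0,0]],[0,[-0.157,-0.21,0],[0,0,0]],[0,[-0.157,-0.21,0],[0,0,0]],[0,[-0.157,-0.21,0],[0,0,0]]]'
python3 -m pendant '[[0,[0,0,0.03],[0,0,0]],[0,[0,0,0.06],[0,0,0]],[0,[0,0,0.085],[0,0,0]],[0,[0,0,0.1],[0,0,0]],[0,[0,0,0.1],[0,0,0]],[0,[-0.025,0,0.1],[0,0,0]],[0,[-0.05,0,0.1],[0,0,0]],[0,[-0.075,0,0.1],[0,0,0]],[0,[-0.09,0,0.1],[0,0,0]],[0,[-0.09,0,0.1],[0,0,0]]]'
python3 -m pendant '[[0,[-0.005,0,0],[0,0,0]],[0,[-0.01,0,0],[0,0,0]],[0,[-0.013,0,0],[0,0,0]],[0,[-0.015,0,0],[0,0,0]],[0,[-0.016,0,0],[0,0,0]],[0,[-0.017,0,0],[0,0,0]],[0,[-0.017,0,0],[0,0,0]]]'
```

```text
clock: 9.67
tool_pos: [0.5903, -0.1816, 0.1987]
orientation: [-180.0, 0.0, -54.1]
force: [-0.3, -0.3, 0.0]
opening: 0.0437
gripper_force: 0.0
clock: 10.5
tool_pos: [0.5366, -0.1095, 0.1002]
orientation: [-179.9, -0.0, -54.3]
force: [-0.6, -0.4, 0.6]
opening: 0.0439
gripper_force: 0.0
clock: 11.08
tool_pos: [0.5278, -0.0969, 0.0984]
orientation: [180.0, 0.0, -54.3]
force: [-0.3, -0.2, 0.1]
opening: 0.0437
gripper_force: 0.0
```

```bash
python3 -m pendant '[[0,[-0.001,0,0],[0,0,0]],[0,[-0.002,0,0],[0,0,0]],[0,[-0.003,0,0],[0,0,0]],[0,[-0.004,0,0],[0,0,0]],[0,[-0.005,0,0],[0,0,0]],[0,[-0.006,0,0],[0,0,0]],[0,[-0.0065,0,0],[0,0,0]],[0,[-0.0065,0,0],[0,0,0]],[0,[-0.0065,0,0],[0,0,0]]]'
python3 -m pendant '[[0,[0.002,0,0],[0,0,0]],[0,[0.006,0,0],[0,0,0]],[0,[0.016,0,0],[0,0,0]],[0,[0.04,0,0],[0,0,0]],[0,[0.08,0,0],[0,0,0]],[0,[0.11,0,0],[0,0,0]],[0,[0.11,0,0],[0,0,0]]]'
python3 -m pendant '[[0,[0,0,-0.04],[0,0,0]],[0,[0,0,-0.08],[0,0,0]],[0,[0,0,-0.1],[0,0,0]],[0,[0.157,0.21,-0.1],[0,0,0]],[0,[0.157,0.21,-0.1],[0,0,0]],[0,[0.157,0.21,-0.1],[0,0,0]],[0,[0.157,0.21,-0.1],[0,0,0]],[0,[0.157,0.21,-0.1],[0,0,0]],[0,[0.157,0.21,-0.1],[0,0,0]],[0,[0.157,0.21,-0.1],[0,0,0]]]'
python3 - <<'E'
from h import *
measure('top',(320,220,430,310),'pics/t5.png')
p=viewer.camera_params('top');im=viewer.snapshot('top')[220:310,320:430];a=cv2.cvtColor(im,cv2.COLOR_RGB2HSV)
H,S,V=[a[...,i].astype(int) for i in range(3)]
e=edge(((H<13)|(H>175))&(S>190)&(V>75));c,r=cv2.minEnclosingCircle(e);print(c,r,back(p,[np.array(c)+[320,220]],.107).round(4))
E
```

```text
clock: 11.83
tool_pos: [0.524, -0.0915, 0.0986]
orientation: [-180.0, -0.0, -54.3]
force: [1.1, 0.3, 0.2]
opening: 0.0439
gripper_force: 0.6
clock: 12.42
tool_pos: [0.5913, -0.1851, 0.098]
orientation: [180.0, -0.1, -54.4]
force: [0.8, 0.8, -0.7]
opening: 0.0439
gripper_force: 0.0
clock: 13.25
tool_pos: [0.5069, -0.4361, 0.1979]
orientation: [179.9, 0.0, -54.5]
force: [0.5, 1.0, 0.7]
opening: 0.0438
gripper_force: 0.0
top pumpkin [ 0.5009 -0.0568] 0.0047 ped [ 0.498  -0.0552] 0.0005 off [ 0.0029 -0.0016]
(46.0, 48.0) 20.24855613708496 [[ 0.4975 -0.0569]]
```

View pics/t5.png

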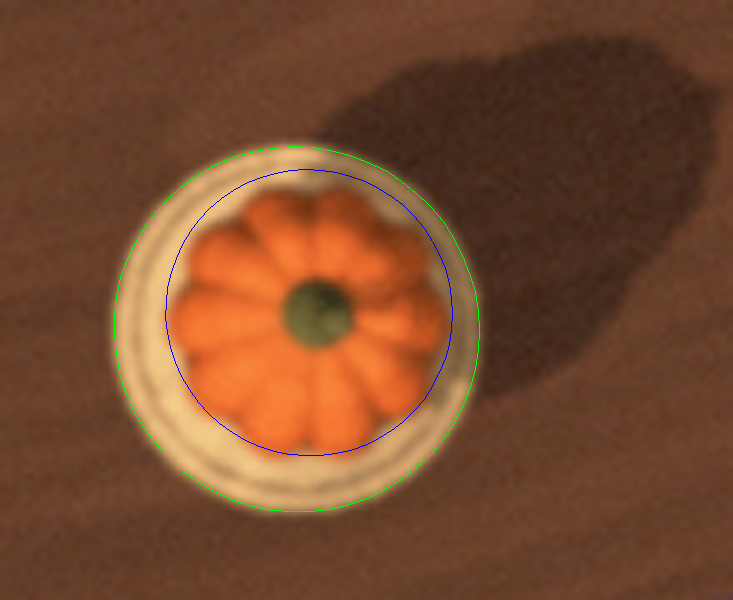

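The outline now spans columns 170–446 and rows 185–458, so the pumpkin is about 1–2 mm from the axis. It is upright, and the pedestal hasn't moved.

```bash
python3 -c "from plant import workorder; print(workorder.close_job())"
```

```text
the job is handed in; nothing more can be done
None
```

The pumpkin stands upright, about 1–2 mm from the pedestal's centre by the last top view; the pedestal has not moved, the arm is clear, and the job was handed in at about 13 s (no verdict came back).

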